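Run the clamp nut home on the vial rack

TASK

The clamp nut on one of the two vial racks is still sitting high on top of its collar. Without lifting it off the collar, turn it backward (anticlockwise seen from above) until its lugs drop through the thread starts, then turn it forward (clockwise) until it is run fully home against its stop, and let go of it.

Things in the scene. Friction and masses are not known exactly. Their poses are not given: they have to be found in the camera images.
- clamp_nut: Loose aluminium wing nut, 0.12 kg, 50 mm tall, sitting on a 10 mm stud (1.5 mm play all round). Origin: centre of underside; z up; x along the wings (half-turn symmetric). Grip: flat-sided bar 50 mm (x) by 18 mm (y), 24-50 mm above origin; below it a hub 26 mm across. At the foot, lugs point to +x and -x: 10 mm wide, 5 mm thick, 54 mm tip to tip. Starts 53-83 deg clockwise of the thread starts.
- rack: Vial rack with the proud nut, fixed: black block 120 (x) by 150 mm (y), grey holed cover plate 50 mm above the table. Origin: centre of underside, z up, under the stud. Nut's underside above this origin: 70 mm at the start (lugs on the collar's rim), 60 mm once dropped, about 55 mm when home. Home: wings along the rack's x axis, either way round, at a stop 75 deg clockwise of the thread starts.
- collar (a point): On the stud's axis, level with the collar's rim (70 mm up). Collar: steel, 66 mm across. Its two thread starts are gaps in the rim, centred at +75 and +255 deg from the rack's x (anticlockwise from above); lugs pass within 12 deg of that. Posts 4 mm high just past the gaps stop the nut 18 deg beyond their centres. Below, the thread takes the nut down 5 mm evenly over 75 deg clockwise.
- done_rack: The other vial rack, same shape and frame, fixed; its nut is already home (15 mm lower than the proud one) and does not move. Nothing is to be done here. Either rack may stand left or right. The stud tips are 102 mm above the racks' origins.
Not all that is in view belongs to the job. What is shaped like the clamp_nut but red is not meant.

How it is judged:
By the outcome, as a careful person would: the job done as asked, in the order asked, and still so for the second after the job is handed in, with the robot touching nothing.
It also fails if it takes over 42 s, if anything falls off the work surface, if the arm or the gripper's body presses on something with over 40 N, if the wrist force passes 120 N, or if a joint passes its speed limit or range.

ROBOT

A 6-joint arm with a two-finger parallel gripper is mounted at the origin on the work surface. World frame = base frame: x ahead of the robot, y to its left, z up, the work surface at z = 0. Lengths are in m, angles in degrees, forces in N, time in s.
With the tool pointing down it reaches from about 0.425 to 0.925 m from the base axis. Payload 12.5 kg.
Tool frame: the origin (TCP) lies at the very end of the fingers, on their centre line; the grasp point (between the pads) lies 19 mm behind it; z points along the fingers, y is the line along which they close (so a half turn about z gives the same grasp; the last joint's range is limited). The gripper opens to 85 mm and grips with 20 to 120 N. Pads are 22 mm wide; open, the fingers measure 114 mm over their backs; the gripper's body (76 mm by 85 mm) begins 54 mm behind the grasp point. The pads swing forward as they close: fully open they stand 13 mm farther back than shut.
Start: joints at [-6.05, 28.126, 89.318, -0, 62.55, -6.05], TCP at [0.625, 0, 0.193] pointing down, gripper open.
Joint ranges: [-177.58, 177.58], [-47.91, 125.51], [2.72, 160], [-65.01, 245.01], [3.68, 167.84], [-153.87, 153.87]. Speed limits (degrees/s): [127.2, 127.2, 159.86, 180, 180, 180].

INTERFACE

Orientations are given as [roll, pitch, yaw] about the fixed x, y, z axes, in that order (R = Rz(yaw) Ry(pitch) Rx(roll)).
In Python, from plant import readout, vision, hand_in gives the robot as it stands. The module is installed in compiled form; this text tells all that it offers.
- The arm moves only by the tool servo_tool, never from a script. Its argument "steps" is a list of rows, each a list of 5 numbers: the finger opening in m, from 0 to 0.0854, then the shift along the world's x, y, z in m, then the turn about the world's z in degrees. In form: [[hand, tx, ty, tz, turn], ...]. A call has 1 to 12 rows; each row shifts and turns the commanded pose from where the row before left it; what a row does not reach is not made up. A row lasts 1/8 s, in which the tool goes at most 62.5 mm and 10.7 degrees, less where a joint would pass 70% of its speed; a pose out of reach is approached as far as the arm can. A call is refused whole if a number of a shift passes 0.0625 or a number of a turn 10.7, either way. A call with a gripper value outside its range is refused whole. The fingers move at their own pace and stop on an object; "grip_force" is the grip in N (left out, the last holds). Time passes only in rows, so rows that do not move let the fingers close. It gives the time, the measured TCP pose, the force, the opening and the grip force at its end, in the units of the state.
- readout.get_obs(): the state, without advancing time (a new reading comes with each control period).
- vision.snapshot(name): name is "scene" or "side" or "wrist"; returns the picture (480x640x3 uint8, red, green, blue); there is no depth.
- vision.camera_model(name): a dict with "fx", "fy", "cx", "cy" (pixels), "R" (3x3) and "t" (3): a world point X has camera coordinates R X + t; the wrist camera has in their place "tool_from_camera" (4x4, takes a point from camera to tool coordinates, whose origin is the TCP and whose axes are the flange's). Camera axes: x right, y down, z forward; pixel columns grow to the right and rows downward; lengths in m; the calibration is good to about 2 mm. A picture is of the moment at which its call begins: read the wrist's pose just before it. camera_model takes no time and is no camera call.
- hand_in(): hands the job in; it is judged then, once.
The state is a dict: "time_s": time; "joint_positions": joint angles; "qvel": joint speeds; "tau": joint torques, N m; "eef_pos": TCP position; "ee_rot": TCP orientation; "ft_force": force on the tool from outside, world axes, zero at the start; "wrist_torque": the same for the moment, N m; "gripper_width": opening from 0.0 (shut) to 1.0 (fully open); "gripper_force": force on a finger pad.
Only numpy, scipy, OpenCV 4.12 (cv2) and the standard library are available. Lean on these libraries where they do the work, as an engineer would, in place of code of your own. Each camera call takes 0.05 s, during which the arm holds its last target. There are 200 camera calls.

## Working session

There is one attempt and no reset: what is moved stays moved. The work goes in short steps, Python scripts to look and compute and a tool call to move; the robot and the scene stay as the last step left them, time stands still between calls to the robot, and variables do not carry over. Pictures are saved under pics/ and viewed, at most 10 in all, crops included, and the job is handed in when it is done.

Besides the shell and the picture viewer there is one more tool, called after "Emit:" as name([rows], argument=value, ...), one row to a line, values as JSON. servo_tool: Moves the arm, as the interface text tells. Its arguments: {"type":"object","properties":{"steps":{"type":"array"},"grip_force":{"type":"number"}},"required":["steps"]}

```bash
mkdir -p pics
python3 - <<'E'
from plant import readout, vision
import cv2,numpy as np
o=readout.get_obs();print(o['time_s'],o['eef_pos'],o['ee_rot'],o['gripper_width'])
for n in ('scene','side','wrist'):
    im=vision.snapshot(n);cv2.imwrite(f'pics/{n}0.png',im[:,:,::-1])
    print(n,vision.camera_model(n))
E
```

```text
0.0 [6.24702549e-01 7.24052937e-05 1.92119109e-01] [-1.79932278e+02 -8.69986620e-03  9.00018805e+01] 0.9991255511610105
scene {'fx': 607.1543642609483, 'fy': 607.1543642609483, 'cx': 316.9254879043312, 'cy': 240.7943031247014, 'R': array([[ 0.3932852 ,  0.91927522,  0.01611909],
       [ 0.7257997 , -0.29965473, -0.61921065],
       [-0.56439485,  0.25522562, -0.78505945]]), 't': array([-0.20896224, -0.3241428 ,  1.33518425])}
side {'fx': 589.9800644463239, 'fy': 589.9800644463239, 'cx': 321.9267155008252, 'cy': 236.20213841347743, 'R': array([[ 0.69621331, -0.71782494, -0.00379303],
       [-0.43467361, -0.41736998, -0.79803581],
       [ 0.57126691,  0.55725188, -0.60259809]]), 't': array([-0.36302838,  0.26658414,  0.66462136])}
wrist {'fx': 351.9660800562483, 'fy': 351.9660800562483, 'cx': 316.1185559880689, 'cy': 241.21477830766193, 'tool_from_camera': array([[-8.77492315e-04, -9.65141361e-01, -2.61727688e-01,
         6.61884523e-02],
       [ 9.99999126e-01, -1.10580429e-03,  7.25050966e-04,
         4.42323757e-04],
       [-9.89196278e-04, -2.61726823e-01,  9.65141488e-01,
        -1.81261760e-01],
       [ 0.00000000e+00,  0.00000000e+00,  0.00000000e+00,
         1.00000000e+00]])}
```

View pics/scene0.png

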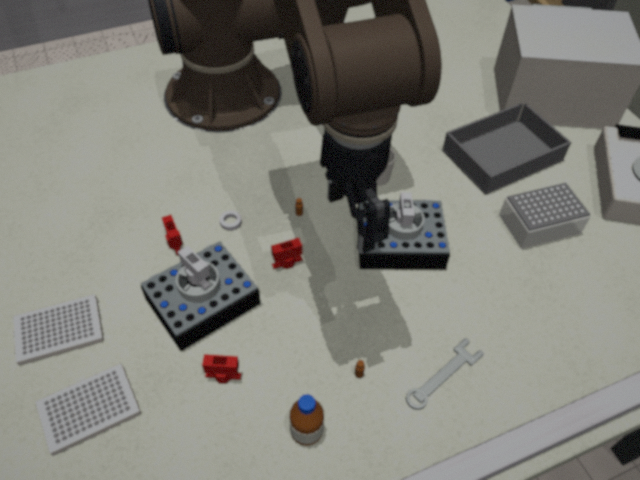

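View pics/side0.png

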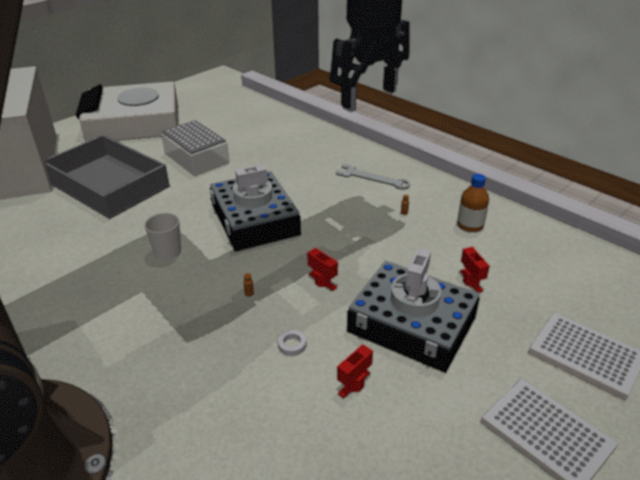

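Scene: aluminium nuts at (197,268) on the left rack and (405,212) on the right rack; red lookalikes at (172,233), (287,253) and (221,367). The side view shows the nuts at (418,275), which looks high, and (252,182), which looks low. I'll check the choice in a close crop.

Run:
```python
import cv2,numpy as np
a=cv2.imread('pics/side0.png');b=cv2.imread('pics/scene0.png')
f=lambda im,x,y,w,h:cv2.resize(im[y:y+h,x:x+w],(400,300),interpolation=cv2.INTER_CUBIC)
cv2.imwrite('pics/crop1.png',np.vstack([np.hstack([f(a,335,240,160,120),f(a,190,145,160,120)]),np.hstack([f(b,130,225,160,120),f(b,330,175,160,120)])]))
```

```text
(no output)
```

View pics/crop1.png

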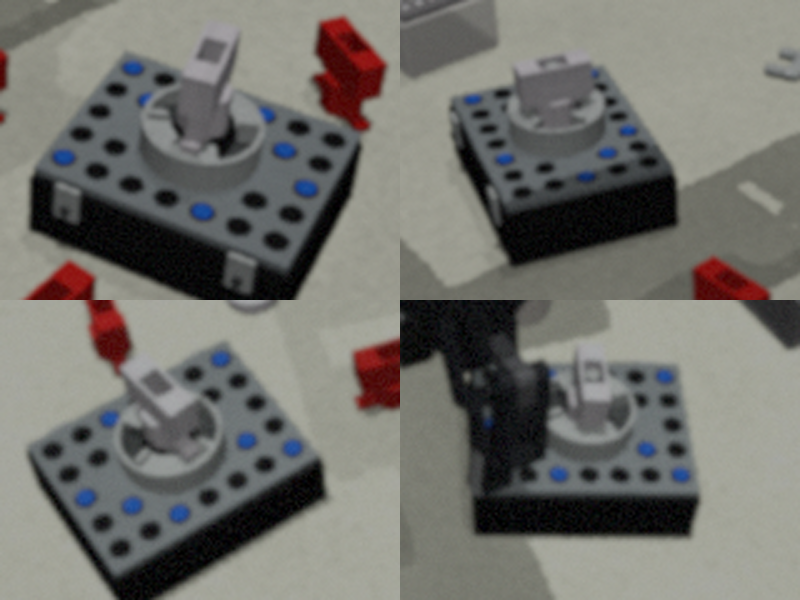

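The left column shows the scene-left rack, whose nut (side (418,275), scene (197,268)) stands high with its lugs on the rim. The other nut sits down in its collar, so I'll work on the scene-left rack. Its plate corners can be read off in both views and cast onto z=0.05.

```bash
cat > h.py <<'E'
import numpy as np,cv2
from plant import vision,readout
from scipy.spatial.transform import Rotation as Ro
def cam(n,obs=None):
    m=vision.camera_model(n);K=np.array([[m['fx'],0,m['cx']],[0,m['fy'],m['cy']],[0,0,1]])
    if n!='wrist': return K,m['R'],m['t']
    T=np.eye(4);T[:3,:3]=Ro.from_euler('xyz',obs['ee_rot'],degrees=True).as_matrix();T[:3,3]=obs['eef_pos']
    W=np.linalg.inv(T@m['tool_from_camera']);return K,W[:3,:3],W[:3,3]
def cast(c,px,z):
    K,R,t=c;px=np.atleast_2d(np.array(px,float));C=-R.T@t
    d=(R.T@np.linalg.inv(K)@np.c_[px,np.ones(len(px))].T).T
    return (C+d*((z-C[2])/d[:,2])[:,None])[:,:2]
E
python3 - <<'E'
from h import *
S={'side':[(385,262),(349,308.8),(479,296),(451,348.8)],'scene':[(141.2,285),(220,242.2),(260,291),(176,336.2)]}
for n,p in S.items():
    q=cast(cam(n),p,.05);r=cv2.minAreaRect((q*1000).astype(np.float32));print(n,q.round(4).tolist(),q.mean(0),r)
# bar top outline end midpoints (crop) at z=.12
print(cast(cam('side'),[(335+215/2.5,240+30/2.5),(335+193/2.5,240+75/2.5)],.12))
print(cast(cam('scene'),[(130+140/2.5,225+65/2.5),(130+180/2.5,225+110/2.5)],.12))
E
```

```text
side [[0.5409, -0.1125], [0.4296, -0.1406], [0.5739, -0.2539], [0.4652, -0.2814]] [ 0.50240255 -0.1970864 ] ((503.00567626953125, -196.96548461914062), (114.83942413330078, 145.21873474121094), 14.145374298095703)
scene [[0.4711, -0.2771], [0.4362, -0.1364], [0.5536, -0.1079], [0.5815, -0.2505]] [ 0.51058857 -0.19300102] ((512.01904296875, -192.70623779296875), (120.85372161865234, 145.18017578125), 13.6453857421875)
[[ 0.52171146 -0.18458635]
 [ 0.48384364 -0.1986671 ]]
[[ 0.48830137 -0.19828028]
 [ 0.52961767 -0.1855978 ]]
```

Emit:
servo_tool([
  [0.0854, -0.017, -0.028, 0, -10.2],
  [0.0854, -0.017, -0.028, 0, -10.2],
  [0.0854, -0.017, -0.028, 0, -10.2],
  [0.0854, -0.017, -0.028, 0, -10.2],
  [0.0854, -0.017, -0.028, 0, -10.2],
  [0.0854, -0.017, -0.028, 0, -10.2],
  [0.0854, -0.017, -0.026, 0, -9.8],
  [0.0854, 0, 0, 0, 0],
  [0.0854, 0, 0, 0, 0],
], grip_force=30)

```text
time_s: 1.27
eef_pos: [0.5062, -0.1937, 0.1927]
ee_rot: [-180.0, -0.0, 19.1]
ft_force: [-0.1, 0.7, -0.7]
gripper_width: 0.999
gripper_force: 0.0
```

Run:
```python
from h import *
o=readout.get_obs();im=vision.snapshot('wrist');cv2.imwrite('pics/w1.png',im[:,:,::-1])
np.save('w1.npy',[o['eef_pos'],o['ee_rot']]);print(o['time_s'],o['eef_pos'],o['ee_rot'],o['joint_positions'])
K,R,t=cam('wrist',o)
for z in (.05,.07,.102,.12):
    p=K@(R@np.array([.507,-.195,z])+t);print(z,p[:2]/p[2])
```

```text
1.275 [ 0.50621626 -0.19366998  0.19267105] [-1.79994272e+02 -2.10195379e-03  1.91162579e+01] [-2.79226945e+01  2.13936213e+01  1.01003017e+02  6.44458156e-03
  5.76061210e+01  4.29575948e+01]
0.05 [317.58343309 219.345821  ]
0.07 [317.68215359 223.89363399]
0.102 [317.8684462  232.47568091]
0.12 [317.99251109 238.19104824]
```

View pics/w1.png

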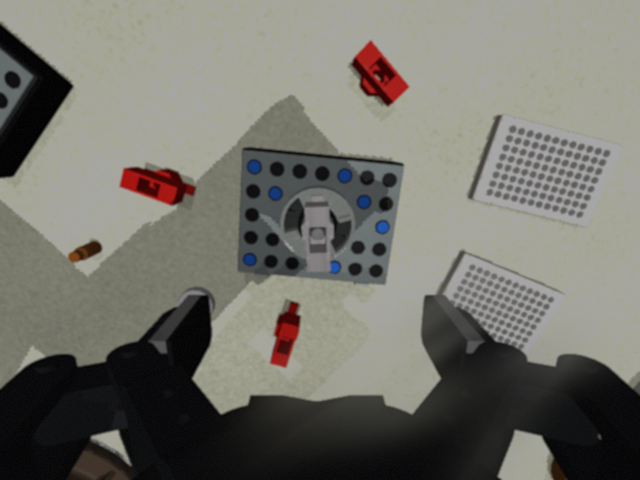

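Wrist view: the proud nut's bar is centred near (317,235) and the plate's corners are about (243,148), (404,163), (386,284) and (238,271). I'll refine these with a crop and a cast.

Run:
```python
from h import *
a=np.load('w1.npy');o=dict(eef_pos=a[0],ee_rot=a[1]);c=cam('wrist',o)
q=cast(c,[(243,148),(404,163),(386,284),(238,271)],.05)
print(q.round(4).tolist(),cv2.minAreaRect((q*1000).astype(np.float32)))
im=cv2.imread('pics/w1.png')
cv2.imwrite('pics/w1c.png',cv2.resize(im[140:290,230:410],(720,600),interpolation=cv2.INTER_CUBIC))
```

```text
[[0.5464, -0.1111], [0.5812, -0.2515], [0.4677, -0.28], [0.4331, -0.1384]] ((507.243896484375, -195.36582946777344), (116.99368286132812, 145.73045349121094), 13.710298538208008)
```

View pics/w1c.png

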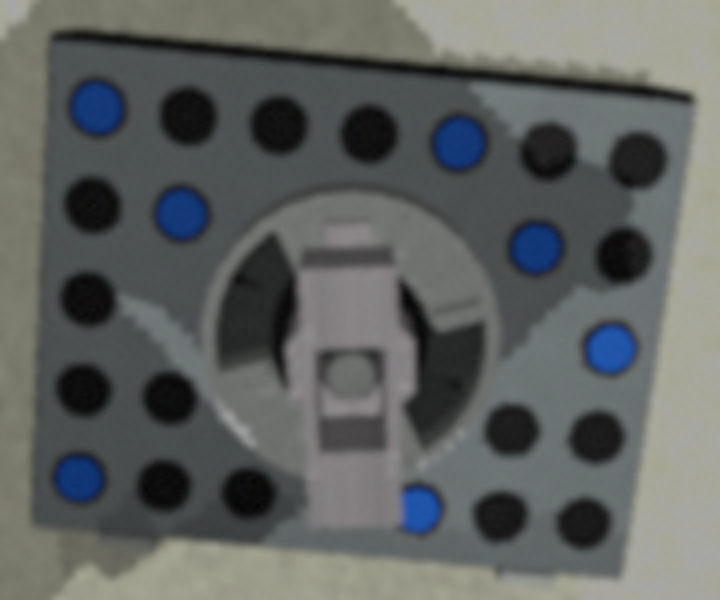

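Run:
```python
from h import *
a=np.load('w1.npy');o=dict(eef_pos=a[0],ee_rot=a[1]);c=cam('wrist',o)
p=cast(c,[(316.3,207),(319,272)],.12);d=p[0]-p[1];print(p,p.mean(0),np.hypot(*d),np.degrees(np.arctan2(d[1],d[0])))
print(cast(c,[(317.5,233.8)],.102),cast(c,[(317.8,223.7)],.07), cast(c,[(280.5,223),(355,223)],.07))
print(o)
# red nuts
for px in [(287,330),(160,185)]: print(cast(c,[px],.03))
```

```text
[[ 0.52877185 -0.1861368 ]
 [ 0.4819886  -0.20449951]] [ 0.50538022 -0.19531815] 0.050257949797445 21.43031249511744
[[ 0.50587986 -0.19507841]] [[ 0.50719902 -0.19504105]] [[ 0.49704966 -0.16373558]
 [ 0.51851288 -0.2258516 ]]
{'eef_pos': array([ 0.50621626, -0.19366998,  0.19267105]), 'ee_rot': array([-1.79994272e+02, -2.10195379e-03,  1.91162579e+01])}
[[ 0.37663834 -0.20514644]]
[[ 0.48530516 -0.04079633]]
```

The bar length casts to 50 mm, as it should. The nut's yaw is 21.4° and the rack's 13.8°, so the nut needs about +67° back. The stud is at (0.506, -0.195). Descend and grip.

Emit:
servo_tool([
  [0.0854, 0, -0.0013, -0.03, 2.3],
  [0.0854, 0, 0, -0.03, 0],
  [0.0854, 0, 0, -0.03, 0],
  [0.0854, 0, 0, -0.0117, 0],
  [0.0854, 0, 0, 0, 0],
  [0.03, 0, 0, 0, 0],
  [0.03, 0, 0, 0, 0],
  [0.016, 0, 0, 0, 0],
  [0.01, 0, 0, 0, 0],
  [0.01, 0, 0, 0, 0],
  [0.01, 0, 0, 0, 0],
], grip_force=30)

```text
time_s: 2.7
eef_pos: [0.506, -0.1953, 0.091]
ee_rot: [180.0, 0.0, 21.3]
ft_force: [0.6, 0.0, -0.3]
gripper_width: 0.117
gripper_force: 0.0
```

The opening is 10 mm with no pad force, so the fingers may have missed. I'll look.

Run:
```python
from h import *
o=readout.get_obs();print(o['time_s'],o['gripper_width'],o['gripper_force'],o['ft_force'])
w=vision.snapshot('wrist')[:,:,::-1];s=vision.snapshot('side')[:,:,::-1]
f=lambda im,x,y,w,h:cv2.resize(im[y:y+h,x:x+w],(400,300),interpolation=cv2.INTER_CUBIC)
cv2.imwrite('pics/g1.png',np.hstack([cv2.resize(w,(400,300)),f(s,335,220,160,120)]))
```

```text
2.7 0.11688576861684737 0.0 [ 0.60920817  0.04959134 -0.31756261]
```

View pics/g1.png

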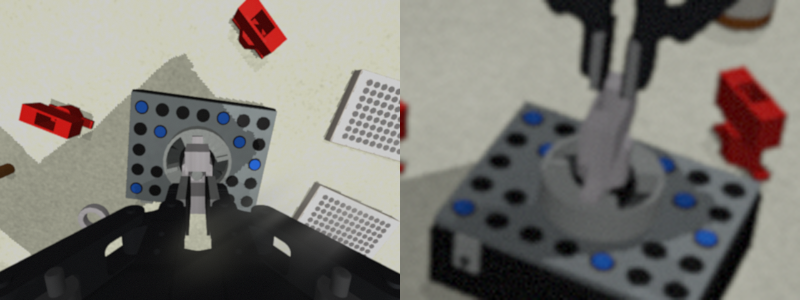

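Run:
```python
from h import *
K,R,t=cam('side')
for z in (.07,.091,.1,.11,.12,.13,.14):
    r=[]
    for s in (-.009,-.005,.005,.009):
        a=np.radians(21.3+90);p=K@(R@np.array([.506+s*np.cos(a),-.195+s*np.sin(a),z])+t);r+=[(p[:2]/p[2]).round(1).tolist()]
    print(z,r)
s=vision.snapshot('side')[:,:,::-1]
cv2.imwrite('pics/g2.png',cv2.resize(s[200:320,370:480],(733,600)[0:2] if 0 else (550,600),interpolation=cv2.INTER_CUBIC))
```

```text
0.07 [[423.1, 291.0], [420.3, 290.2], [413.1, 288.3], [410.3, 287.5]]
0.091 [[424.7, 279.3], [421.8, 278.5], [414.5, 276.6], [411.6, 275.9]]
0.1 [[425.4, 274.2], [422.5, 273.4], [415.1, 271.5], [412.2, 270.8]]
0.11 [[426.2, 268.4], [423.2, 267.6], [415.8, 265.8], [412.9, 265.0]]
0.12 [[427.0, 262.5], [424.0, 261.8], [416.5, 259.9], [413.6, 259.2]]
0.13 [[427.8, 256.6], [424.7, 255.8], [417.3, 254.0], [414.3, 253.2]]
0.14 [[428.6, 250.5], [425.5, 249.8], [418.0, 247.9], [415.0, 247.2]]
```

View pics/g2.png

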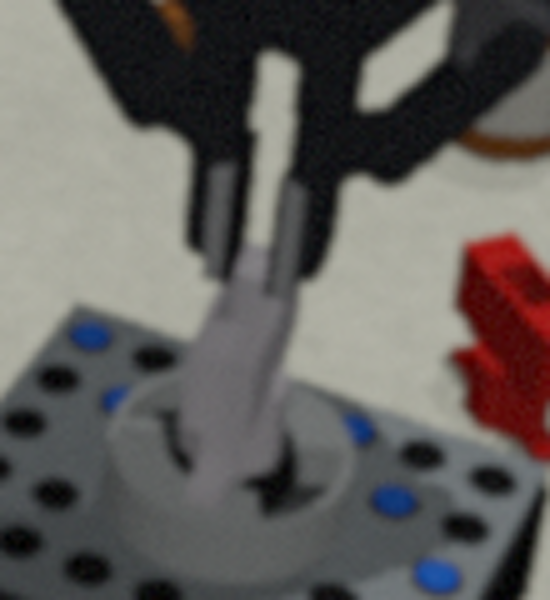

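Both views show the fingers closed to 10 mm above the bar, which is 18 mm wide. Cast through the side view, the tips at (413,255) and (427,260) lie at z≈0.125–0.13, so the real finger ends are about 35 mm behind the stated TCP. The camera height agrees with the readout. Opened to 85 mm, the fingers clear the 66 mm collar either way, so I'll open, go down 30 mm and close in stages.

Emit:
servo_tool([
  [0.0854, 0, 0, 0, 0],
  [0.0854, 0, 0, 0, 0],
  [0.0854, 0, 0, 0, 0],
  [0.0854, 0, 0, 0, 0],
  [0.0854, 0, 0, -0.015, 0],
  [0.0854, 0, 0, -0.015, 0],
  [0.04, 0, 0, 0, 0],
  [0.04, 0, 0, 0, 0],
  [0.04, 0, 0, 0, 0],
  [0.04, 0, 0, 0, 0],
])

```text
time_s: 4.1
eef_pos: [0.5062, -0.1954, 0.0614]
ee_rot: [180.0, -0.0, 21.3]
ft_force: [-0.1, -0.2, -0.0]
gripper_width: 0.468
gripper_force: 0.0
```

Run:
```python
from h import *
o=readout.get_obs();print(o['time_s'],o['eef_pos'],o['gripper_width'],o['gripper_force'],o['ft_force'])
w=vision.snapshot('wrist')[:,:,::-1];s=vision.snapshot('side')[:,:,::-1]
f=lambda im,x,y,w,h:cv2.resize(im[y:y+h,x:x+w],(400,300),interpolation=cv2.INTER_CUBIC)
cv2.imwrite('pics/g3.png',np.hstack([f(w,200,160,240,180),f(s,340,200,160,120)]))
```

```text
4.1 [ 0.5061804  -0.1953538   0.06135721] 0.4676056012303466 0.0 [-0.07314761 -0.15823762 -0.0378725 ]
```

View pics/g3.png

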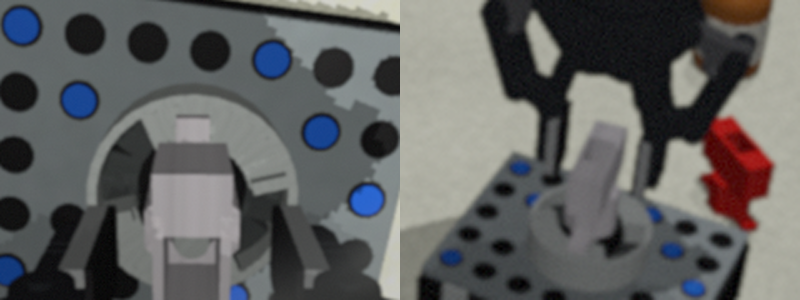

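The fingers now straddle the bar centrally, with tips at about mid-bar height and clear of the collar. Another 4 mm down, then close.

Emit:
servo_tool([
  [0.03, 0, 0, -0.004, 0],
  [0.02, 0, 0, 0, 0],
  [0.012, 0, 0, 0, 0],
  [0.012, 0, 0, 0, 0],
  [0.012, 0, 0, 0, 0],
  [0.012, 0, 0, 0, 0],
], grip_force=30)

```text
time_s: 4.95
eef_pos: [0.506, -0.1953, 0.057]
ee_rot: [180.0, 0.0, 21.3]
ft_force: [0.1, 0.5, -0.9]
gripper_width: 0.204
gripper_force: 32.6
```

Gripped. Turn it back 67.5°.

Emit:
servo_tool([
  [0.012, 0, 0, 0, 7.5],
  [0.012, 0, 0, 0, 7.5],
  [0.012, 0, 0, 0, 7.5],
  [0.012, 0, 0, 0, 7.5],
  [0.012, 0, 0, 0, 7.5],
  [0.012, 0, 0, 0, 7.5],
  [0.012, 0, 0, 0, 7.5],
  [0.012, 0, 0, 0, 7.5],
  [0.012, 0, 0, 0, 7.5],
  [0.012, 0, 0, 0, 0],
  [0.012, 0, 0, 0, 0],
])

```text
time_s: 6.32
eef_pos: [0.506, -0.1953, 0.057]
ee_rot: [180.0, 0.0, 88.6]
ft_force: [0.5, -0.3, -2.1]
gripper_width: 0.201
gripper_force: 32.6
```

```bash
python3 -c "
from plant import readout as r
o=r.get_obs();print({k:o[k] for k in('time_s','eef_pos','ee_rot','ft_force','wrist_torque','gripper_width','joint_positions')})"
```

```text
{'time_s': 6.325, 'eef_pos': array([ 0.50604121, -0.19529494,  0.05704662]), 'ee_rot': array([1.79990604e+02, 3.31857836e-03, 8.86407209e+01]), 'ft_force': array([ 0.52646977, -0.33493933, -2.11020985]), 'wrist_torque': array([-0.04840827,  0.06894419, -0.0085694 ]), 'gripper_width': 0.20098694356583896, 'joint_positions': array([-2.80819035e+01,  3.18585831e+01,  1.08566489e+02,  1.97981394e-03,
        3.95650431e+01, -2.67241508e+01])}
```

Emit:
servo_tool([
  [0.012, 0, 0, -0.002, 0],
  [0.012, 0, 0, -0.002, 0],
  [0.012, 0, 0, 0, 0],
])

```text
time_s: 6.7
eef_pos: [0.5059, -0.1952, 0.0528]
ee_rot: [-180.0, -0.0, 88.8]
ft_force: [0.1, -0.4, -0.4]
gripper_width: 0.201
gripper_force: 32.6
```

There's no reaction force, so the lugs are passing through. Continue down.

Emit:
servo_tool([
  [0.012, 0, 0, -0.002, 0],
  [0.012, 0, 0, -0.002, 0],
  [0.012, 0, 0, -0.0018, 0],
  [0.012, 0, 0, 0, 0],
])

```text
time_s: 7.2
eef_pos: [0.5059, -0.1952, 0.0471]
ee_rot: [-180.0, -0.0, 88.8]
ft_force: [-0.5, -0.2, -1.0]
gripper_width: 0.205
gripper_force: 32.6
```

Emit:
servo_tool([
  [0.012, 0, 0, -0.001, 0],
  [0.012, 0, 0, 0, 0],
])

```text
time_s: 7.45
eef_pos: [0.5061, -0.1953, 0.0468]
ee_rot: [180.0, 0.0, 88.8]
ft_force: [-2.1, 1.5, 6.2]
gripper_width: 0.203
gripper_force: 33.6
```

Contact came at 10.2 mm, so the nut has dropped. Now turn it forward, going down 5 mm over 75°, and check midway.

Emit:
servo_tool([
  [0.012, 0, 0, 0, -7.5],
  [0.012, 0, 0, -0.0004, -7.5],
  [0.012, 0, 0, -0.0005, -7.5],
  [0.012, 0, 0, -0.0005, -7.5],
  [0.012, 0, 0, -0.0005, -7.5],
  [0.012, 0, 0, 0, 0],
])

```text
time_s: 8.2
eef_pos: [0.5065, -0.1955, 0.0451]
ee_rot: [179.9, -0.0, 51.2]
ft_force: [-0.8, 0.2, 8.6]
gripper_width: 0.206
gripper_force: 33.8
```

```bash
python3 -c "
from plant import readout as r
o=r.get_obs();print({k:o[k] for k in('time_s','eef_pos','ee_rot','ft_force','wrist_torque','gripper_width')})"
```

```text
{'time_s': 8.2, 'eef_pos': array([ 0.50645178, -0.19551039,  0.04509933]), 'ee_rot': array([ 1.79912674e+02, -1.29281486e-02,  5.11953538e+01]), 'ft_force': array([-0.76721689,  0.21026749,  8.58308364]), 'wrist_torque': array([ 0.01278362,  0.26996954, -0.0154233 ]), 'gripper_width': 0.20594343078631697}
```

Emit:
servo_tool([
  [0.012, 0, 0, -0.0005, -7.5],
  [0.012, 0, 0, -0.0005, -7.5],
  [0.012, 0, 0, -0.0005, -7.5],
  [0.012, 0, 0, -0.0005, -7.5],
  [0.012, 0, 0, -0.0005, -5.5],
  [0.012, 0, 0, 0, 0],
])

```text
time_s: 8.95
eef_pos: [0.5061, -0.1951, 0.042]
ee_rot: [180.0, -0.0, 15.9]
ft_force: [-0.4, 3.7, 2.5]
gripper_width: 0.202
gripper_force: 33.2
```

```bash
python3 -c "
from plant import readout as r
o=r.get_obs();print({k:o[k] for k in('time_s','eef_pos','ee_rot','ft_force','wrist_torque','gripper_width')})"
```

```text
{'time_s': 8.95, 'eef_pos': array([ 0.50605078, -0.19507405,  0.04204107]), 'ee_rot': array([ 1.79997313e+02, -4.77473896e-03,  1.58652138e+01]), 'ft_force': array([-0.35053054,  3.7387627 ,  2.52591278]), 'wrist_torque': array([0.51706795, 0.04152427, 0.29444981]), 'gripper_width': 0.20249364632974756}
```

Emit:
servo_tool([
  [0.012, 0, 0, 0, -1.5],
  [0.012, 0, 0, 0, -1.5],
  [0.012, 0, 0, 0, 0],
])

```text
time_s: 9.32
eef_pos: [0.506, -0.1951, 0.0421]
ee_rot: [180.0, 0.0, 12.9]
ft_force: [-0.9, 3.5, 5.8]
gripper_width: 0.203
gripper_force: 38.6
```

```bash
python3 -c "
from plant import readout as r
o=r.get_obs();print({k:o[k] for k in('time_s','eef_pos','ee_rot','ft_force','wrist_torque','gripper_width')})"
```

```text
{'time_s': 9.325, 'eef_pos': array([ 0.50597171, -0.19512319,  0.04206811]), 'ee_rot': array([1.79985972e+02, 1.13596058e-02, 1.28753475e+01]), 'ft_force': array([-0.94926333,  3.52898971,  5.8431009 ]), 'wrist_torque': array([0.7973931 , 0.09892254, 0.8940715 ]), 'gripper_width': 0.20332816349903837}
```

Emit:
servo_tool([
  [0.012, 0, 0, 0, 0],
  [0.012, 0, 0, 0, -2],
  [0.012, 0, 0, 0, 0],
], grip_force=60)

```text
time_s: 9.7
eef_pos: [0.5059, -0.1952, 0.0417]
ee_rot: [180.0, 0.0, 10.8]
ft_force: [0.4, 4.2, 0.8]
gripper_width: 0.194
gripper_force: 65.7
```

```bash
python3 -c "
from plant import readout as r
o=r.get_obs();print({k:o[k] for k in('time_s','eef_pos','ee_rot','ft_force','wrist_torque','gripper_width')})"
```

```text
{'time_s': 9.7, 'eef_pos': array([ 0.50593851, -0.19516694,  0.04171354]), 'ee_rot': array([1.79994385e+02, 2.38691847e-02, 1.08276014e+01]), 'ft_force': array([0.36078209, 4.20012843, 0.82230611]), 'wrist_torque': array([ 0.8199386 , -0.02944506,  1.56897258]), 'gripper_width': 0.1940264268418517}
```

Torque has risen to 1.6 N m against the stop, with yaw and height matching home. Let go, retreat and check.

Emit:
servo_tool([
  [0.012, 0, 0, 0, 1.5],
  [0.03, 0, 0, 0, 0],
  [0.05, 0, 0, 0, 0],
  [0.0854, 0, 0, 0, 0],
  [0.0854, 0, 0, 0, 0],
  [0.0854, 0, 0, 0, 0],
  [0.0854, 0, 0, 0.04, 0],
  [0.0854, 0, 0, 0.05, 0],
  [0.0854, 0, 0, 0.06, 0],
  [0.0854, 0, 0, 0, 0],
  [0.0854, 0, 0, 0, 0],
])

```text
time_s: 11.08
eef_pos: [0.5057, -0.1951, 0.1913]
ee_rot: [-180.0, 0.0, 12.3]
ft_force: [0.5, 0.1, -0.6]
gripper_width: 1.002
gripper_force: 0.0
```

Run:
```python
from h import *
o=readout.get_obs();print(o['time_s'],o['eef_pos'],o['ee_rot'],o['ft_force'])
w=vision.snapshot('wrist')[:,:,::-1];s=vision.snapshot('side')[:,:,::-1]
np.save('w2.npy',[o['eef_pos'],o['ee_rot']])
cv2.imwrite('pics/w2.png',w)
K,R,t=cam('wrist',o)
for z in (.05,.105):
  for a in (-.025,0,.025):
    th=np.radians(13.8);p=K@(R@np.array([.506+a*np.cos(th),-.195+a*np.sin(th),z])+t);print(z,a,p[:2]/p[2])
f=lambda im,x,y,w,h:cv2.resize(im[y:y+h,x:x+w],(400,400),interpolation=cv2.INTER_CUBIC)
cv2.imwrite('pics/e.png',np.hstack([f(w,235,155,160,160),f(s,345,230,140,140)]))
```

```text
11.075 [ 0.50566189 -0.19506996  0.19134077] [-1.79989290e+02  1.62508233e-02  1.22957868e+01] [ 0.49874571  0.14658646 -0.64919406]
0.05 -0.025 [316.79464135 245.31613297]
0.05 0 [316.08187492 219.56506121]
0.05 0.025 [315.34025032 192.77139134]
0.105 -0.025 [316.93156354 263.99480124]
0.105 0 [316.08472596 233.72492056]
0.105 0.025 [315.19683678 201.98766606]
```

View pics/e.png

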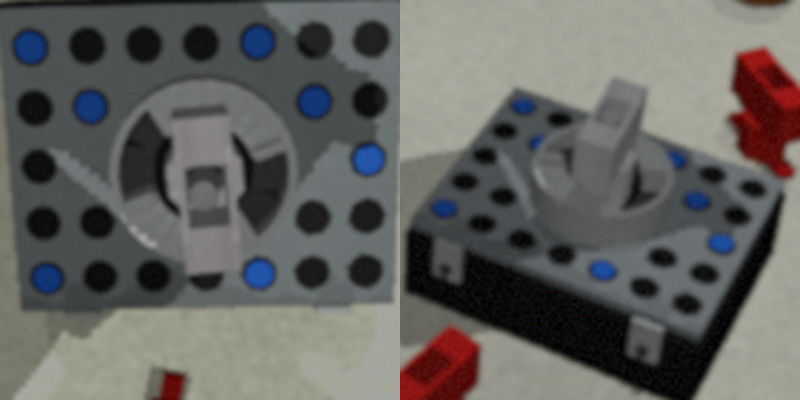

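Run:
```python
from h import *
a=np.load('w2.npy');c=cam('wrist',dict(eef_pos=a[0],ee_rot=a[1]))
g=lambda L,z:cast(c,[(235+x/2.5,155+y/2.5) for x,y in L],z)
def ang(p):d=p[0]-p[1];return np.degrees(np.arctan2(d[1],d[0])),np.hypot(*d)
print('bar',ang(g([(199,116),(212,272)],.105)),'edges',ang(g([(176,116),(187,274)],.105)),ang(g([(224,114),(238,270)],.105)))
im=cv2.imread('pics/w2.png');hsv=cv2.cvtColor(im,cv2.COLOR_BGR2HSV)
m=cv2.inRange(hsv,(105,150,60),(125,255,255));n,l,s,ce=cv2.connectedComponentsWithStats(m)
P=[ce[i] for i in range(1,n) if s[i,4]>40 and 235<ce[i][0]<395 and 155<ce[i][1]<315];q=cast(c,P,.05)
print(np.round(P,1).tolist());print(q.round(4).tolist())
# gray-level bar mask (bright pinkish)
```

```text
bar (np.float64(16.92075881765543), np.float64(0.05043652279160645)) edges (np.float64(15.75424379755381), np.float64(0.05104047162157927)) (np.float64(17.707853614638477), np.float64(0.050436622019444655))
[[337.6, 171.1], [246.6, 173.4], [360.2, 195.2], [270.7, 197.3], [381.7, 218.3], [338.3, 264.0], [253.4, 266.0]]
[[0.5536, -0.2046], [0.5342, -0.1247], [0.5369, -0.2297], [0.5175, -0.1498], [0.5202, -0.2546], [0.4678, -0.2253], [0.4484, -0.1454]]
```

The nut is down with its lugs under the rim. Its bar casts to yaw 16.9° though, and the rack's holes give 13.65°, so it is about 3° short, probably sprung back at release. I'll re-grip at 16.9° and run it home again, reading the torque.

Emit:
servo_tool([
  [0.0854, 0.0003, 0, -0.06, 4.6],
  [0.0854, 0, 0, -0.06, 0],
  [0.0854, 0, 0, -0.0293, 0],
  [0.04, 0, 0, 0, 0],
  [0.03, 0, 0, 0, 0],
  [0.024, 0, 0, 0, 0],
  [0.012, 0, 0, 0, 0],
  [0.012, 0, 0, 0, 0],
  [0.012, 0, 0, 0, 0],
  [0.012, 0, 0, 0, 0],
], grip_force=60)

```text
time_s: 12.42
eef_pos: [0.5068, -0.1953, 0.0436]
ee_rot: [179.9, -0.1, 16.9]
ft_force: [-0.4, 2.4, 7.9]
gripper_width: 0.195
gripper_force: 60.5
```

```bash
echo "from plant import readout as r
o=r.get_obs();print({k:o[k].round(3) if hasattr(o[k],'round') else o[k] for k in('time_s','eef_pos','ee_rot','ft_force','wrist_torque','gripper_width')})">st.py; python3 st.py
```

```text
{'time_s': 12.425, 'eef_pos': array([ 0.507, -0.195,  0.044]), 'ee_rot': array([ 1.79932e+02, -7.40000e-02,  1.69010e+01]), 'ft_force': array([-0.372,  2.389,  7.868]), 'wrist_torque': array([0.323, 0.099, 0.016]), 'gripper_width': 0.19452390909954037}
```

Emit:
servo_tool([
  [0.012, 0, 0, 0, -1.5],
  [0.012, 0, 0, 0, 0],
])

```text
time_s: 12.68
eef_pos: [0.5067, -0.1953, 0.0436]
ee_rot: [179.9, -0.1, 15.4]
ft_force: [-1.2, 1.8, 6.6]
gripper_width: 0.2
gripper_force: 60.7
```

```bash
python3 st.py
```

```text
{'time_s': 12.675, 'eef_pos': array([ 0.507, -0.195,  0.044]), 'ee_rot': array([ 1.79933e+02, -6.20000e-02,  1.54150e+01]), 'ft_force': array([-1.163,  1.842,  6.639]), 'wrist_torque': array([0.308, 0.133, 0.253]), 'gripper_width': 0.19975046162653404}
```

Emit:
servo_tool([
  [0.012, 0, 0, 0, -1.5],
  [0.012, 0, 0, 0, 0],
])

```text
time_s: 12.92
eef_pos: [0.5066, -0.1954, 0.0436]
ee_rot: [179.9, -0.1, 14.0]
ft_force: [-1.4, 0.6, 6.6]
gripper_width: 0.198
gripper_force: 61.4
```

```bash
python3 st.py
```

```text
{'time_s': 12.925, 'eef_pos': array([ 0.507, -0.195,  0.044]), 'ee_rot': array([ 1.79926e+02, -5.10000e-02,  1.39620e+01]), 'ft_force': array([-1.358,  0.574,  6.615]), 'wrist_torque': array([0.246, 0.179, 0.576]), 'gripper_width': 0.1981476137699305}
```

The torque rises as soon as it leaves 16.9°. The grip may be holding the nut off-centre in its 1.5 mm play, with one lug on its stop. I'll loosen the fingers to a cage so the nut can centre itself, then push on round.

Emit:
servo_tool([
  [0.021, 0, 0, 0, 0],
  [0.021, 0, 0, 0, 0],
  [0.021, 0, 0, 0, -2],
  [0.021, 0, 0, 0, -2],
  [0.021, 0, 0, 0, 0],
])

```text
time_s: 13.55
eef_pos: [0.5062, -0.1952, 0.0425]
ee_rot: [-180.0, 0.0, 9.9]
ft_force: [0.7, -0.2, 1.1]
gripper_width: 0.247
gripper_force: 1.1
```

```bash
python3 st.py
```

```text
{'time_s': 13.55, 'eef_pos': array([ 0.506, -0.195,  0.042]), 'ee_rot': array([-1.79998e+02,  1.20000e-02,  9.85500e+00]), 'ft_force': array([ 0.744, -0.19 ,  1.069]), 'wrist_torque': array([0.003, 0.015, 0.045]), 'gripper_width': 0.2466116010455552}
```

Emit:
servo_tool([
  [0.021, 0, 0, 0, -2],
  [0.021, 0, 0, 0, -2],
  [0.021, 0, 0, 0, 0],
])

```text
time_s: 13.92
eef_pos: [0.5062, -0.1952, 0.0425]
ee_rot: [180.0, 0.0, 5.9]
ft_force: [-0.3, 1.0, 0.1]
gripper_width: 0.247
gripper_force: 11.7
```

```bash
python3 st.py
```

```text
{'time_s': 13.925, 'eef_pos': array([ 0.506, -0.195,  0.042]), 'ee_rot': array([1.79997e+02, 2.30000e-02, 5.88900e+00]), 'ft_force': array([-0.328,  1.01 ,  0.109]), 'wrist_torque': array([0.067, 0.313, 0.428]), 'gripper_width': 0.2465990718153247}
```

Emit:
servo_tool([
  [0.021, 0, 0, 0, -1.5],
  [0.021, 0, 0, 0, -1.5],
  [0.021, 0, 0, 0, 0],
])

```text
time_s: 14.3
eef_pos: [0.5061, -0.1953, 0.0425]
ee_rot: [180.0, 0.0, 2.9]
ft_force: [-2.5, 0.6, 0.5]
gripper_width: 0.247
gripper_force: 28.2
```

```bash
python3 st.py
```

```text
{'time_s': 14.3, 'eef_pos': array([ 0.506, -0.195,  0.043]), 'ee_rot': array([1.79994e+02, 2.90000e-02, 2.90700e+00]), 'ft_force': array([-2.514,  0.552,  0.476]), 'wrist_torque': array([0.06 , 0.566, 0.815]), 'gripper_width': 0.24702093501403496}
```

Emit:
servo_tool([
  [0.021, 0, 0, 0, 3],
  [0.021, 0, 0, 0, 3],
  [0.05, 0, 0, 0, 3],
  [0.0854, 0, 0, 0, 0],
  [0.0854, 0, 0, 0, 0],
  [0.0854, 0, 0, 0, 0],
  [0.0854, 0, 0, 0.05, 0],
  [0.0854, 0, 0, 0.05, 0],
  [0.0854, 0, 0, 0.05, 0],
  [0.0854, 0, 0, 0, 0],
  [0.0854, 0, 0, 0, 0],
])

```text
time_s: 15.68
eef_pos: [0.5059, -0.1951, 0.1919]
ee_rot: [-180.0, 0.0, 11.9]
ft_force: [0.7, 0.3, -0.7]
gripper_width: 1.002
gripper_force: 0.0
```

Run:
```python
from h import *
o=readout.get_obs();print(o['time_s'],o['eef_pos'],o['ee_rot'])
w=vision.snapshot('wrist')[:,:,::-1];np.save('w3.npy',[o['eef_pos'],o['ee_rot']]);cv2.imwrite('pics/w3.png',w)
cv2.imwrite('pics/w3c.png',cv2.resize(w[175:275,266:366],(600,600),interpolation=cv2.INTER_CUBIC))
```

```text
15.675 [ 0.50594525 -0.19507054  0.19191044] [-1.79978832e+02  2.75824991e-02  1.18807214e+01]
```

View pics/w3c.png

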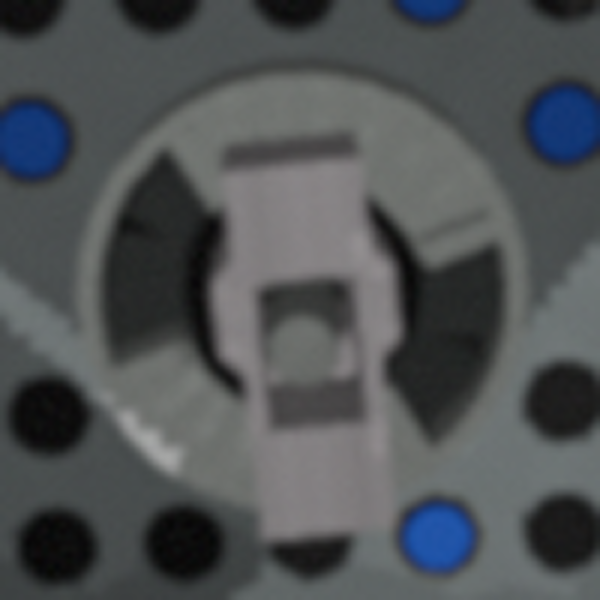

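Run:
```python
from h import *
a=np.load('w3.npy');c=cam('wrist',dict(eef_pos=a[0],ee_rot=a[1]))
g=lambda L,z:cast(c,[(266+x/6,175+y/6) for x,y in L],z)
def ang(p):d=p[0]-p[1];return np.degrees(np.arctan2(d[1],d[0])),np.hypot(*d)
for z in (.1,.105,.11):
  print(z,ang(g([(222,165),(265,542)],z)),ang(g([(362,157),(393,532)],z)),'ends',ang(g([(222,165),(362,157)],z)),ang(g([(265,542),(393,532)],z)),g([(222,165),(362,157),(265,542),(393,532)],z).mean(0))
st=g([(303,347)],.102)[0];print('stud',st)
# collar centre: rim outline
rim=g([(80,290),(522,285),(300,67)],.07);print(rim.round(4).tolist(),np.hypot(*(rim[0]-rim[1])))
for n,L in dict(Ru=[(497,245)],Rl=[(435,440)],Lu=[(167,152)],Ll=[(113,362)]).items():
    d=g(L,.07)[0]-st;print(n,np.degrees(np.arctan2(d[1],d[0]))-13.65,np.hypot(*d))
```

```text
0.1 (np.float64(17.747619930690487), np.float64(0.05205556772383191)) (np.float64(16.963777717029092), np.float64(0.05159201774781664)) ends (np.float64(105.11916362101364), np.float64(0.018238667809301824)) (np.float64(106.5437873930336), np.float64(0.017517556523432194)) [ 0.50504146 -0.19665656]
0.105 (np.float64(17.747619930690494), np.float64(0.051102659146340275)) (np.float64(16.963777717029096), np.float64(0.05064759473234182)) ends (np.float64(105.1191636210136), np.float64(0.017904797989848325)) (np.float64(106.54378739303354), np.float64(0.01719688708118478)) [ 0.50625216 -0.1963778 ]
0.11 (np.float64(17.74761993069052), np.float64(0.050149750568848586)) (np.float64(16.96377771702903), np.float64(0.049703171716867035)) ends (np.float64(105.11916362101387), np.float64(0.017570928170394885)) (np.float64(106.5437873930335), np.float64(0.016876217638937336)) [ 0.50746286 -0.19609905]
stud [ 0.50617787 -0.19534002]
[[0.5002, -0.1632], [0.5142, -0.2265], [0.5387, -0.1881]] 0.06482120534492652
Ru -77.0480138494143 0.02929500975370604
Rl -140.07196760515643 0.029699657635542952
Lu 41.052481809840096 0.02878179106102023
Ll 108.0116100062251 0.02986351295482087
```

The bar is still at 17.3°, and the nut's centre lies about 1 mm to −y of the stud. That puts the +x lug on its stop about 3° early, and my fingers are holding it there. I'll re-grip, shift the nut about 1.2 mm toward +y to centre it, then turn the rest.

Emit:
servo_tool([
  [0.0854, 0, -0.0005, -0.06, 5.4],
  [0.0854, 0, 0, -0.06, 0],
  [0.0854, 0, 0, -0.0285, 0],
  [0.04, 0, 0, 0, 0],
  [0.03, 0, 0, 0, 0],
  [0.024, 0, 0, 0, 0],
  [0.012, 0, 0, 0, 0],
  [0.012, 0, 0, 0, 0],
  [0.012, 0, 0, 0, 0],
  [0.012, -0.0003, 0.0008, 0, 0],
  [0.012, -0.0003, 0.0008, 0, 0],
  [0.012, 0, 0, 0, 0],
], grip_force=60)

```text
time_s: 17.23
eef_pos: [0.5066, -0.1952, 0.0451]
ee_rot: [179.8, -0.1, 17.3]
ft_force: [-0.8, -4.5, 6.3]
gripper_width: 0.194
gripper_force: 60.2
```

```bash
python3 st.py
```

```text
{'time_s': 17.225, 'eef_pos': array([ 0.507, -0.195,  0.045]), 'ee_rot': array([ 1.79831e+02, -1.14000e-01,  1.73070e+01]), 'ft_force': array([-0.802, -4.542,  6.344]), 'wrist_torque': array([-1.031,  0.081, -0.058]), 'gripper_width': 0.1940873289426979}
```

Emit:
servo_tool([
  [0.012, 0, 0, 0, -1],
  [0.012, 0, 0, 0, -1],
  [0.012, 0, 0, 0, 0],
])

```text
time_s: 17.6
eef_pos: [0.5066, -0.1953, 0.0451]
ee_rot: [179.8, -0.1, 15.3]
ft_force: [-0.6, -5.9, 5.9]
gripper_width: 0.194
gripper_force: 60.4
```

```bash
python3 st.py
```

```text
{'time_s': 17.6, 'eef_pos': array([ 0.507, -0.195,  0.045]), 'ee_rot': array([ 1.79831e+02, -1.02000e-01,  1.53370e+01]), 'ft_force': array([-0.627, -5.909,  5.873]), 'wrist_torque': array([-1.096,  0.072,  0.323]), 'gripper_width': 0.19413066116180266}
```

Torque still climbs at once, so the nut may really be on the stop and my yaw measure may be biased. The done rack gives a reference, since its nut is home. I'll let go, back off, build a mask-based bar-angle measure on the saved picture, then apply it to the done rack.

Emit:
servo_tool([
  [0.012, 0, 0, 0, -2],
  [0.012, 0.0006, -0.001, 0, -1],
  [0.012, 0, 0, 0, 0],
  [0.03, 0, 0, 0, 0],
  [0.0854, 0, 0, 0, 0],
  [0.0854, 0, 0, 0, 0],
  [0.0854, 0, 0, 0, 0],
  [0.0854, 0, 0, 0.05, 0],
  [0.0854, 0, 0, 0.05, 0],
  [0.0854, 0, 0, 0.05, 0],
  [0.0854, 0, 0, 0, 0],
  [0.0854, 0, 0, 0, 0],
])

```text
time_s: 19.1
eef_pos: [0.5059, -0.195, 0.1934]
ee_rot: [-180.0, 0.0, 12.3]
ft_force: [-0.3, -0.5, -0.3]
gripper_width: 0.999
gripper_force: 0.0
```

```bash
cat >> h.py <<'E'
def bar(im,c,box,z):
    # im rgb; bar = brightest, slightly pinkish blob in box
    x0,y0,x1,y1=box;s=im[y0:y1,x0:x1].astype(int);m=((s[...,0]-s[...,1]>=4)&(s.mean(2)>95)).astype(np.uint8)*255
    m=cv2.morphologyEx(m,cv2.MORPH_OPEN,np.ones((3,3)))
    cn=max(cv2.findContours(m,cv2.RETR_EXTERNAL,cv2.CHAIN_APPROX_NONE)[0],key=cv2.contourArea)[:,0]
    b=cv2.boundingRect(cn);L=[];Rr=[];f=m.copy()
    for y in range(b[1],b[1]+b[3]):
        xs=np.where(m[y,b[0]:b[0]+b[2]])[0]
        if len(xs): L.append((xs[0]+b[0]+x0,y+y0,xs[-1]+b[0]+x0))
    return np.array(L)
E
python3 - <<'E'
from h import *
im=cv2.imread('pics/w3.png')[:,:,::-1]
for x,y in [(314,210),(325,258),(318,265),(300,195),(330,195),(316,199),(285,260),(350,215),(284,240)]:print((x,y),im[y,x])
c=None;L=bar(im,c,(280,190,350,270),.105)
print(L.tolist())
o=readout.get_obs();print(o['time_s'],o['eef_pos'],o['ee_rot'])
w=vision.snapshot('wrist');np.save('w4.npy',[o['eef_pos'],o['ee_rot']]);cv2.imwrite('pics/w4.png',w[:,:,::-1])
print(bar(w,c,(280,190,350,270),.105).tolist())
E
```

```text
(314, 210) [133 130 132]
(325, 258) [126 123 124]
(318, 265) [45 43 44]
(300, 195) [113 116 113]
(330, 195) [112 116 112]
(316, 199) [71 70 70]
(285, 260) [72 76 77]
(350, 215) [106 109 106]
(284, 240) [121 123 121]
[[324, 251, 326], [324, 252, 326], [324, 253, 326]]
19.1 [ 0.50591936 -0.19495702  0.19335061] [-1.79972634e+02  3.48227889e-02  1.22968522e+01]
[[306, 216, 308], [306, 217, 308], [304, 218, 308], [304, 219, 306], [304, 220, 307], [304, 221, 307], [304, 222, 307]]
```

```bash
cat >> h.py <<'E'
def barang(im,c,box,z):
    x0,y0,x1,y1=box;s=cv2.GaussianBlur(im,(3,3),0)[y0:y1,x0:x1].astype(int)
    m=((s[...,0]-s[...,1]>=1)&(s.mean(2)>100)).astype(np.uint8)*255
    m=cv2.morphologyEx(cv2.morphologyEx(m,cv2.MORPH_CLOSE,np.ones((3,3))),cv2.MORPH_OPEN,np.ones((3,3)))
    cn=max(cv2.findContours(m,cv2.RETR_EXTERNAL,cv2.CHAIN_APPROX_NONE)[0],key=cv2.contourArea)[:,0]
    q=(cast(c,cn+[x0,y0],z)*1e4).astype(np.float32);h=cv2.minAreaRect(q)
    # robust: consensus of left/right edges by rows, near both ends
    yy=np.unique(cn[:,1]);ya=[y for y in yy if y<yy[0]+.22*np.ptp(yy) and y>yy[0]+2];yb=[y for y in yy if y>yy[0]+.68*np.ptp(yy) and y<yy[-1]-4]
    A=[]
    for f in (np.min,np.max):
        e=[(f(cn[cn[:,1]==y,0])+x0,y+y0) for y in ya+yb];w=cast(c,e,z)
        v=cv2.fitLine(w.astype(np.float32),cv2.DIST_HUBER,0,.01,.01).ravel()[:2];v=v*np.sign(v[0]);A.append(np.degrees(np.arctan2(v[1],v[0])).round(2))
    return A,np.round(np.array(h[0])/10,1),np.round(np.array(h[1])/10,1),round(h[2],1),m
E
python3 - <<'E'
from h import *
c=cam('scene');print(cast(c,[(446,253),(360,253),(441,200.2),(330+590/2.5-160,175+115/2.5)],.05))
for n,z in (('w1',.12),('w2',.105),('w3',.105),('w4',.105)):
    a=np.load(n+'.npy');c=cam('wrist',dict(eef_pos=a[0],ee_rot=a[1]));im=np.ascontiguousarray(cv2.imread(f'pics/{n}.png')[:,:,::-1])
    print(n,barang(im,c,(285,195,350,275),z)[:4])
E
```

```text
[[0.60084298 0.20261223]
 [0.5461702  0.07038218]
 [0.49495254 0.25514572]
 [0.51398424 0.17415915]]
w1 ([np.float32(20.16), np.float32(20.7)], array([ 506., -195.]), array([49.8, 23.2]), 22.1)
w2 ([np.float32(17.11), np.float32(17.58)], array([ 506.8, -195.2]), array([49.9, 22.6]), 12.9)
w3 ([np.float32(17.72), np.float32(17.13)], array([ 506.6, -195.3]), array([50.8, 22.7]), 12.5)
w4 ([np.float32(17.31), np.float32(17.58)], array([ 506.6, -195.2]), array([50.3, 22.7]), 12.9)
```

The bar reads a steady 17.4° each time. Now over the done rack, roughly (0.521, 0.163) with x axis near -22.5°, for the reference.

Emit:
servo_tool([
  [0.0854, 0.002, 0.045, 0, -4.4],
  [0.0854, 0.002, 0.045, 0, -4.4],
  [0.0854, 0.002, 0.045, 0, -4.4],
  [0.0854, 0.002, 0.045, 0, -4.4],
  [0.0854, 0.002, 0.045, 0, -4.4],
  [0.0854, 0.002, 0.045, 0, -4.4],
  [0.0854, 0.002, 0.045, 0, -4.4],
  [0.0854, 0.001, 0.043, 0, -4.0],
  [0.0854, 0, 0, 0, 0],
  [0.0854, 0, 0, 0, 0],
])

```text
time_s: 20.4
eef_pos: [0.5209, 0.1625, 0.1928]
ee_rot: [179.9, 0.1, -22.4]
ft_force: [-0.4, -0.6, 0.1]
gripper_width: 1.001
gripper_force: 0.0
```

```bash
cat > m.py <<'E'
from h import *
import sys
def holes(im,c,lo,hi):
    hsv=cv2.cvtColor(im,cv2.COLOR_RGB2HSV);m=cv2.inRange(hsv,(105,150,50),(125,255,255))
    n,l,s,ce=cv2.connectedComponentsWithStats(m);P=[ce[i] for i in range(1,n) if s[i,4]>40 and lo[0]<ce[i][0]<hi[0] and lo[1]<ce[i][1]<hi[1]]
    return cast(c,P,.05)
def rackyaw(q): # all hole-pair directions, rack holes lie on a square-ish grid; angle of nearly-y pairs
    return [(round(np.degrees(np.arctan2(*(b-a)[::-1])),2),round(1e3*np.hypot(*(b-a)),1)) for i,a in enumerate(q) for b in q[i+1:]]
if __name__=='__main__':
    o=readout.get_obs();print(o['time_s'],o['eef_pos'],o['ee_rot']);im=vision.snapshot('wrist');n=sys.argv[1]
    np.save(n+'.npy',[o['eef_pos'],o['ee_rot']]);cv2.imwrite(f'pics/{n}.png',im[:,:,::-1]);c=cam('wrist',o)
    print(barang(im,c,(280,185,360,285),.105)[:4]);q=holes(im,c,(220,130),(420,320));print(q.round(4).tolist())
E
python3 m.py d1
```

```text
20.4 [0.52087009 0.16251377 0.19284336] [ 1.79918039e+02  1.02741682e-01 -2.24393008e+01]
([np.float32(-22.96), np.float32(-23.09)], array([520.4, 163.1]), array([22. , 49.5]), 67.5)
[[0.5845, 0.2026], [0.5524, 0.127], [0.5563, 0.1924], [0.524, 0.1167], [0.4959, 0.1063], [0.5033, 0.2369], [0.4714, 0.1614]]
```

The reference checks out: the home nut matches its rack's x axis within 0.1°, so the proud nut really is about 3.7° short. The hole patterns match, so mapping the done rack onto ours also gives where the nut's centre should be.

Run:
```python
from m import *
def g(n):
    a=np.load(n+'.npy');c=cam('wrist',dict(eef_pos=a[0],ee_rot=a[1]));im=np.ascontiguousarray(cv2.imread(f'pics/{n}.png')[:,:,::-1]);return holes(im,c,(220,130),(420,320)),barang(im,c,(280,190,355,280),.105)
qd,bd=g('d1')
for n in('w2','w3','w4'):
    q,b=g(n);print(n,len(q))
    if len(q)!=7: continue
    A,B=qd-qd.mean(0),q-q.mean(0);U,_,V=np.linalg.svd(A.T@B);R=(U@V).T
    p=R@(bd[1]/1e3-qd.mean(0))+q.mean(0);print('rot',np.degrees(np.arctan2(R[1,0],R[0,0])),'res mm',1e3*np.abs((A@R.T)-B).max(),'home ctr',p,'nut',b[1],'home yaw',np.degrees(np.arctan2(R[1,0],R[0,0]))+np.mean(bd[0]),'yaw',b[0])
```

```text
w2 7
rot -10.44632534067375 res mm 125.67278753248578 home ctr [ 0.50476361 -0.18875915] nut [ 506.7 -194.8] home yaw -33.471324959204026 yaw [np.float32(17.11), np.float32(17.58)]
w3 7
rot -10.577745823884955 res mm 125.83818180236861 home ctr [ 0.50475066 -0.18873732] nut [ 506.4 -194.9] home yaw -33.60274544241523 yaw [np.float32(17.72), np.float32(17.13)]
w4 7
rot -10.539302277093798 res mm 125.84877875805917 home ctr [ 0.50476865 -0.18874134] nut [ 506.4 -194.8] home yaw -33.56430189562407 yaw [np.float32(17.31), np.float32(17.58)]
```

Run:
```python
from m import *
def g(n):
    a=np.load(n+'.npy');c=cam('wrist',dict(eef_pos=a[0],ee_rot=a[1]));im=np.ascontiguousarray(cv2.imread(f'pics/{n}.png')[:,:,::-1]);return holes(im,c,(220,130),(420,320)),barang(im,c,(280,190,355,280),.105)
qd,bd=g('d1')
for n in('w2','w3','w4'):
    q,b=g(n);q=q[[1,0,3,2,4,6,5]]
    A,B=qd-qd.mean(0),q-q.mean(0);U,_,V=np.linalg.svd(A.T@B);R=(U@V).T
    p=R@(bd[1]/1e3-qd.mean(0))+q.mean(0);r=np.degrees(np.arctan2(R[1,0],R[0,0]))
    print(n,'res mm',1e3*np.abs((A@R.T)-B).max(),'home ctr',p,'nut',b[1],'home yaw',r+np.mean(bd[0]),'yaw',b[0])
```

```text
w2 res mm 0.24114359797515472 home ctr [ 0.50602089 -0.19418314] nut [ 506.7 -194.8] home yaw 13.522772630258544 yaw [np.float32(17.11), np.float32(17.58)]
w3 res mm 0.2003154639549226 home ctr [ 0.50600269 -0.1941732 ] nut [ 506.4 -194.9] home yaw 13.49395343228813 yaw [np.float32(17.72), np.float32(17.13)]
w4 res mm 0.23895314937195933 home ctr [ 0.50602171 -0.1941731 ] nut [ 506.4 -194.8] home yaw 13.495058069095656 yaw [np.float32(17.31), np.float32(17.58)]
```

The nut's home centre is at (0.5060, -0.1942), and the nut sits about 0.9 mm to −y of that. My earlier centring push failed because the closing fingers were pressing the nut down (Fz 6–8 N), so friction held it. This time I'll grip lighter, null the vertical force, centre the nut, then turn.

Emit:
servo_tool([
  [0.0854, -0.002, -0.045, 0, 5],
  [0.0854, -0.002, -0.045, 0, 5],
  [0.0854, -0.002, -0.045, 0, 5],
  [0.0854, -0.002, -0.045, 0, 5],
  [0.0854, -0.002, -0.045, 0, 5],
  [0.0854, -0.002, -0.045, 0, 5],
  [0.0854, -0.002, -0.045, 0, 5],
  [0.0854, -0.001, -0.0422, 0, 4.8],
  [0.0854, 0, 0, 0, 0],
  [0.0854, 0, 0, -0.05, 0],
  [0.0854, 0, 0, -0.05, 0],
  [0.06, 0, 0, -0.049, 0],
], grip_force=30)

```text
time_s: 21.95
eef_pos: [0.5058, -0.1943, 0.0437]
ee_rot: [180.0, -0.0, 17.2]
ft_force: [1.3, -1.1, 0.1]
gripper_width: 0.816
gripper_force: 0.0
```

Emit:
servo_tool([
  [0.03, 0, 0, 0, 0],
  [0.024, 0, 0, 0, 0],
  [0.012, 0, 0, 0, 0],
  [0.012, 0, 0, 0, 0],
  [0.012, 0, 0, 0, 0],
])

```text
time_s: 22.58
eef_pos: [0.5071, -0.1947, 0.0468]
ee_rot: [179.9, -0.1, 17.3]
ft_force: [0.0, 0.6, 9.4]
gripper_width: 0.203
gripper_force: 36.3
```

```bash
python3 st.py
```

```text
{'time_s': 22.575, 'eef_pos': array([ 0.507, -0.195,  0.047]), 'ee_rot': array([ 1.7987e+02, -1.2700e-01,  1.7297e+01]), 'ft_force': array([0.024, 0.641, 9.442]), 'wrist_torque': array([ 0.106,  0.123, -0.043]), 'gripper_width': 0.2027186782318438}
```

Emit:
servo_tool([
  [0.012, 0, 0, 0.0015, 0],
  [0.012, 0, 0, 0.001, 0],
  [0.012, -0.0002, 0.0005, 0, 0],
  [0.012, 0, 0, 0, 0],
])

```text
time_s: 23.08
eef_pos: [0.5065, -0.1943, 0.0478]
ee_rot: [179.9, -0.0, 17.3]
ft_force: [1.8, -4.0, 1.2]
gripper_width: 0.196
gripper_force: 35.2
```

```bash
python3 st.py
```

```text
{'time_s': 23.075, 'eef_pos': array([ 0.507, -0.194,  0.048]), 'ee_rot': array([ 1.79929e+02, -4.30000e-02,  1.73070e+01]), 'ft_force': array([ 1.842, -3.989,  1.172]), 'wrist_torque': array([-0.881, -0.283,  0.143]), 'gripper_width': 0.19632193034341033}
```

Emit:
servo_tool([
  [0.012, 0, 0, 0, -1],
  [0.012, 0, 0, 0, -1],
  [0.012, 0, 0, 0, 0],
])

```text
time_s: 23.45
eef_pos: [0.5066, -0.1945, 0.0478]
ee_rot: [179.9, -0.0, 15.3]
ft_force: [1.3, -6.5, 0.8]
gripper_width: 0.202
gripper_force: 35.5
```

```bash
python3 st.py
```

```text
{'time_s': 23.45, 'eef_pos': array([ 0.507, -0.195,  0.048]), 'ee_rot': array([ 1.79912e+02, -4.30000e-02,  1.53090e+01]), 'ft_force': array([ 1.282, -6.504,  0.846]), 'wrist_torque': array([-1.208, -0.211,  0.364]), 'gripper_width': 0.20245153866210783}
```

Still bound. I'll try a wiggle: back off 6° to let the nut re-seat with the lateral load nulled, press lightly down, and come forward again with a firmer grip.

Emit:
servo_tool([
  [0.012, 0, 0, 0, 4],
  [0.012, 0, 0, 0, 4],
  [0.012, 0, -0.0003, 0, 0],
], grip_force=60)

```text
time_s: 23.82
eef_pos: [0.5064, -0.1941, 0.0478]
ee_rot: [180.0, -0.0, 23.2]
ft_force: [1.2, -0.3, 4.7]
gripper_width: 0.191
gripper_force: 65.0
```

```bash
python3 st.py
```

```text
{'time_s': 23.825, 'eef_pos': array([ 0.506, -0.194,  0.048]), 'ee_rot': array([ 1.79981e+02, -3.40000e-02,  2.32410e+01]), 'ft_force': array([ 1.165, -0.322,  4.724]), 'wrist_torque': array([ 0.02 , -0.447, -0.041]), 'gripper_width': 0.19104444459905504}
```

Emit:
servo_tool([
  [0.012, 0, 0, -0.001, -3],
  [0.012, 0, 0, 0, -3],
  [0.012, 0, 0, 0, 0],
])

```text
time_s: 24.2
eef_pos: [0.5064, -0.1946, 0.047]
ee_rot: [179.9, -0.0, 17.1]
ft_force: [-0.3, -4.6, 7.2]
gripper_width: 0.195
gripper_force: 65.3
```

```bash
python3 st.py
```

```text
{'time_s': 24.2, 'eef_pos': array([ 0.506, -0.195,  0.047]), 'ee_rot': array([ 1.79938e+02, -3.20000e-02,  1.71500e+01]), 'ft_force': array([-0.263, -4.606,  7.212]), 'wrist_torque': array([-0.766, -0.075,  0.052]), 'gripper_width': 0.19518867902646625}
```

Emit:
servo_tool([
  [0.012, 0, 0, 0, -2],
  [0.012, 0, 0, 0, -2],
  [0.012, 0, 0, 0, 0],
], grip_force=100)

```text
time_s: 24.58
eef_pos: [0.5064, -0.1947, 0.047]
ee_rot: [179.9, -0.0, 13.3]
ft_force: [1.1, -4.1, 4.5]
gripper_width: 0.184
gripper_force: 99.3
```

```bash
python3 st.py
```

```text
{'time_s': 24.575, 'eef_pos': array([ 0.506, -0.195,  0.047]), 'ee_rot': array([ 1.79906e+02, -2.40000e-02,  1.32730e+01]), 'ft_force': array([ 1.139, -4.097,  4.495]), 'wrist_torque': array([-0.98 , -0.153,  0.876]), 'gripper_width': 0.1838514564880196}
```

Freed at 23°, the nut sits central. On turning in, one lug meets its stop first and nudges the nut to −y. Both lugs then engage by about 17°, and the torque climbs from there however the nut is placed laterally. That is the two-sided stop. One last firm push with light downward pressure, then release, back off and measure.

Emit:
servo_tool([
  [0.012, 0, -0.0004, -0.001, -2],
  [0.012, 0, 0, 0, -2],
  [0.012, 0, 0, 0, -1],
  [0.012, 0, 0, 0, 0],
], grip_force=120)

```text
time_s: 25.08
eef_pos: [0.5065, -0.195, 0.0468]
ee_rot: [179.9, -0.0, 8.5]
ft_force: [-0.3, -1.5, 18.1]
gripper_width: 0.18
gripper_force: 126.6
```

```bash
python3 st.py
```

```text
{'time_s': 25.075, 'eef_pos': array([ 0.506, -0.195,  0.047]), 'ee_rot': array([ 1.79851e+02, -2.50000e-02,  8.52500e+00]), 'ft_force': array([-0.312, -1.527, 18.105]), 'wrist_torque': array([-0.299,  0.323,  2.597]), 'gripper_width': 0.1803714789348485}
```

Emit:
servo_tool([
  [0.025, 0, 0, 0, 0],
  [0.05, 0, 0, 0, 0],
  [0.0854, 0, 0, 0, 0],
  [0.0854, 0, 0, 0, 0],
  [0.0854, 0, 0, 0, 0],
  [0.0854, 0, 0, 0.05, 0],
  [0.0854, 0, 0, 0.05, 0],
  [0.0854, 0, 0, 0.05, 3.4],
  [0.0854, 0, 0, 0, 0],
  [0.0854, 0, 0, 0, 0],
])

```text
time_s: 26.32
eef_pos: [0.5057, -0.1944, 0.1949]
ee_rot: [-180.0, 0.0, 11.7]
ft_force: [-0.1, 0.2, -1.0]
gripper_width: 0.998
gripper_force: 0.0
```

```bash
python3 m.py f1
```

```text
26.325 [ 0.50571206 -0.19436457  0.19489164] [-1.79975867e+02  3.21932142e-02  1.16663601e+01]
([np.float32(17.03), np.float32(17.51)], array([ 504.6, -195.6]), array([50. , 23.1]), 16.6)
[[0.5534, -0.2045], [0.5342, -0.1246], [0.5368, -0.2298], [0.5175, -0.1498], [0.5204, -0.2548], [0.4677, -0.2252], [0.4485, -0.1455]]
```

It took 2.6 N m and still reads 17.3°, so the nut is hard against its stop. The fingers are open and clear, so I'll hand in.

```bash
python3 -c "
from plant import hand_in
print(hand_in())"
```

```text
the job is handed in; nothing more can be done
None
```

I turned the clamp nut back until it dropped, ran it forward until it would go no further (2.6 N m did not move it), let go of it and handed the job in. It came to rest about 3.7° short of the rack's x axis, while the done rack's nut lines up within 0.1°, so I can't be sure it counts as fully home.

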